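Set out the mint cartons with level tops

TASK

Set out the counter display: stand each of the four teal mint cartons upright on its own plinth, the tallest carton on the lowest plinth, the next tallest on the next lowest and so on up to the shortest carton on the highest plinth, so that all four tops come out level. Centre each carton on its plinth and square it up, its wide side along the plinth's long side. Do not let a mint carton fall over, and leave the two cream cartons where they stand.

Things in the scene. Friction and masses are not known exactly. Their poses are not given: they have to be found in the camera images.
- mint_135: the tallest of the four teal mint cartons, loose, upright: 36 mm deep (x) by 46 mm wide (y) by 135 mm tall, about 0.1 to 0.2 kg. Origin: centre of its underside; x across its narrow 36 mm side (grip it along x), -x is its printed front, z up.
- mint_105: the second tallest of the four teal mint cartons, loose, upright: 36 mm deep (x) by 44 mm wide (y) by 105 mm tall, about 0.1 to 0.2 kg. Origin: centre of its underside; x across its narrow 36 mm side (grip it along x), -x is its printed front, z up.
- mint_72: the second shortest of the four teal mint cartons, loose, upright: 36 mm deep (x) by 50 mm wide (y) by 72 mm tall, about 0.1 to 0.2 kg. Origin: centre of its underside; x across its narrow 36 mm side (grip it along x), -x is its printed front, z up.
- mint_50: the shortest of the four teal mint cartons, loose, upright: 36 mm deep (x) by 50 mm wide (y) by 50 mm tall, about 0.1 to 0.2 kg. Origin: centre of its underside; x across its narrow 36 mm side (grip it along x), -x is its printed front, z up.
- plinth_lowest: the lowest display plinth, a solid slab 15 mm high of dark wood with a brass band, flat grey-felt top with no rim, 60 mm deep (x) by 76 mm wide (y), fixed to the counter. Origin: centre of its underside, on the counter; z up, so the top surface is at that height over the origin.
- plinth_second: the second lowest display plinth, 45 mm high: dark wood foot and top plate on two short brass posts, flat grey-felt top with no rim, 60 mm deep (x) by 76 mm wide (y), fixed to the counter. Origin: centre of its underside, on the counter; z up, so the top surface is at that height over the origin.
- plinth_third: the second highest display plinth, 78 mm high: dark wood foot and top plate on two short brass posts, flat grey-felt top with no rim, 60 mm deep (x) by 76 mm wide (y), fixed to the counter. Origin: centre of its underside, on the counter; z up, so the top surface is at that height over the origin.
- plinth_highest: the highest display plinth, 100 mm high: dark wood foot and top plate on two short brass posts, flat grey-felt top with no rim, 60 mm deep (x) by 76 mm wide (y), fixed to the counter. Origin: centre of its underside, on the counter; z up, so the top surface is at that height over the origin.
- cream_mid: bystander: cream carton 51 x 84 mm, 135 mm tall, standing loose behind the work; not to be moved. Origin: centre of its underside. It stands beside a low drawer chest at the back left corner (x over 0.72 m, y over 0.15 m).
- cream_small: bystander: small cream carton 41 x 50 mm, 82 mm tall, standing loose to the right of the plinths; not to be moved. Origin: centre of its underside. Clear of the work but in the way of a wide sweep from the right stands the till, fixed: its base begins at x = 0.59 m and its screen, about 0.35 m tall, at x = 0.68 m, both between y = -0.14 and -0.48 m.

How it is judged:
At the end, for the whole second after the job is handed in: Each mint carton stands on its matching plinth (135 mm on 15, 105 on 45, 72 on 78, 50 on 100), centred within 13 mm, its underside within 5 mm of the plinth's top, upright within 0.08 rad, squared to the plinth within 0.2 rad (either way round), released and at rest (horizontal distance between mint_135 and plinth_lowest below 0.013 m and z of mint_135 in the frame of plinth_lowest between 0.01 and 0.02 m and angle between each of mint_135, mint_105, mint_72, mint_50's own z axis and vertical below 0.08 rad and angle between the x axis of mint_135 and the x axis of plinth_lowest, either way round below 0.2 rad and linear speed of each of mint_135, mint_105, mint_72, mint_50 below 0.02 m/s and angular speed of each of mint_135, mint_105, mint_72, mint_50 below 0.2 rad/s and horizontal distance between mint_105 and plinth_second below 0.013 m and z of mint_105 in the frame of plinth_second between 0.04 and 0.05 m and angle between the x axis of mint_105 and the x axis of plinth_second, either way round below 0.2 rad and horizontal distance between mint_72 and plinth_third below 0.013 m and z of mint_72 in the frame of plinth_third between 0.073 and 0.083 m and angle between the x axis of mint_72 and the x axis of plinth_third, either way round below 0.2 rad and horizontal distance between mint_50 and plinth_highest below 0.013 m and z of mint_50 in the frame of plinth_highest between 0.095 and 0.105 m and angle between the x axis of mint_50 and the x axis of plinth_highest, either way round below 0.2 rad); the robot touches nothing.
It fails at once if a cream carton is displaced by more than 25 mm or knocked over (distance of any of cream_mid, cream_small from where it was at the start of the episode above 0.025 m or angle between any of cream_mid, cream_small's own z axis and vertical above 0.4 rad).
It fails at once if a mint carton is tipped over (angle between any of mint_135, mint_105, mint_72, mint_50's own z axis and vertical above 0.7 rad).
It also fails if it takes over 106 s, if anything falls off the work surface, if the arm or the gripper's body presses on something with over 40 N, if the wrist force passes 120 N, or if a joint passes its speed limit or range.

ROBOT

A 6-joint arm with a two-finger parallel gripper is mounted at the origin on a cart in front of the work surface, level with it; the furniture and walls round the work are solid. World frame = base frame: x ahead of the robot, y to its left, z up, the work surface at z = 0. Lengths are in m, angles in rad, forces in N, time in s.
With the tool pointing down it reaches from about 0.35 to 0.975 m from the base axis. Payload 4.9 kg.
Tool frame: the origin (TCP) lies at the very end of the fingers, on their centre line; the grasp point (between the pads) lies tcp_to_grasp behind it (tcp_to_grasp is the distance from the TCP to the grasp point, in m); z points along the fingers, y is the direction in which the jaws open and shut (so a half turn about z gives the same grasp; the last joint's range is limited). The gripper opens to 85 mm and grips with 20 to 120 N. Pads are 22 mm wide; open, the fingers measure 114 mm over their backs; the gripper's body (76 mm by 85 mm) begins 54 mm behind the grasp point. The pads swing forward as they close: fully open they stand 13 mm farther back than shut.
Start: joints at [-1.393, 0.053, 1.613, -0, 1.476, -0.119], TCP at [0.183, -0.598, 0.231] pointing down, gripper open.
Joint ranges: [-3.01, 3.01], [-1.01, 2.22], [0.06, 2.58], [-1.02, 4.17], [0.09, 2.62], [-3.14, 3.14]. Speed limits (rad/s): [2.57, 2.57, 3.14, 3.14, 3.14, 3.14].

INTERFACE

Orientations are given as a rotation vector (axis times angle).
In Python, from rig import * gives the robot as it stands.
- The arm moves only by the tool drive_tool, never from a script. Its argument "motion" is a list of rows, each a list of 5 numbers: the shift along the tool's x, y, z in m, then the turn about the tool's z in rad, then the opening, from -1 (shut) to 1 (fully open). A call has 1 to 8 rows; each row shifts and turns the commanded pose from where the row before left it, along the tool's axes as they then stand; what a row does not reach is not made up. A row lasts 1/10 s, in which the tool goes at most 50 mm and 8.59 degrees, less where a joint would pass 70% of its speed; a pose out of reach is approached as far as the arm can. A call is refused whole if a number of a shift passes 0.05 or a number of a turn 0.15, either way. A call with a gripper value outside its range is refused whole. The fingers move at their own pace and stop on an object; "force" is the grip in N (left out, the last holds). Time passes only in rows, so rows that do not move let the fingers close. It gives the time, the measured TCP pose, the force and the opening at its end, in the units of the state.
- get_state(): the state, without advancing time (a new reading comes with each control period).
- camera(name): name is "side" or "top" or "wrist"; returns a dict with "pixels" (384x512x3 uint8, red, green, blue), "mtx" (3x3 intrinsics, pixels), "D" ([k1, k2, p1, p2, k3] as OpenCV has them; the pictures are not rectified), "world_to_cam" (4x4, takes a point from world to camera coordinates). Camera axes: x right, y down, z forward; pixel columns grow to the right and rows downward; lengths in m; the calibration is good to about 2 mm. A picture is of the moment at which its call begins. There is no depth.
- job_done(): hands the job in, once; it reports no verdict.
Trained networks look in the newest picture that a camera, given by its name, has taken for a name from the list of things; names that differ only in an ending like _2 or _b are one class to them, and where a whole thing is asked for, a point or a joint stands for the part that bears it (a point fixed in the world has none). Each returns a list of dicts, best first, with "conf" (0 to 1); they miss things now and then, are a little off and sometimes report something else, mostly with a low value. They report only what shows in the picture. A call takes as long as a camera call.
- boxes_of(camera, thing): "centre" ([x, y, z] in m, in world coordinates, good to about 4 mm: the middle of the surface that is visible of it).
- trace(camera, thing): "pixels" (384x512 bool, what is visible of it).
- pinpoint(camera, thing): "centre" ([x, y, z] in m, in world coordinates, good to about 4 mm: a listed point, or the origin of a listed thing).
The state is a dict: "time_s": time; "joint_positions": joint angles; "joint_vel": joint speeds; "effort": joint torques, N m; "eef_pos": TCP position; "eef_rot": TCP orientation; "force": force on the tool from outside, world axes, zero at the start; "torque": the same for the moment, N m; "grip_width": opening from 0.0 (shut) to 1.0 (fully open).
Only numpy, scipy, OpenCV 4.12 (cv2) and the standard library are available. Lean on these libraries where they do the work, as an engineer would, in place of code of your own. Each camera call takes 0.05 s, during which the arm holds its last target. There are 200 camera calls.

## Working session

There is one attempt and no reset: what is moved stays moved. The work goes in short steps, Python scripts to look and compute and a tool call to move; the robot and the scene stay as the last step left them, time stands still between calls to the robot, and variables do not carry over. Pictures are saved under pics/ and viewed, about 12 in all and at most 16, crops included, and the job is handed in when it is done.

Besides the shell and the picture viewer there is one more tool, called after ">>>" as name(argument=value, ...), one argument or row to a line, values as JSON. drive_tool: Moves the arm, as the interface text tells. Its arguments: {"type":"object","properties":{"motion":{"type":"array"},"force":{"type":"number"}},"required":["motion"]}

```bash
mkdir -p pics; ls; python3 - <<'E'
from rig import *
import cv2,numpy as np
s=get_state();print({k:np.round(v,3) for k,v in s.items()})
for c in("top","side"):
    d=camera(c);cv2.imwrite(f"pics/{c}0.png",cv2.cvtColor(d["pixels"],cv2.COLOR_RGB2BGR))
    for t in["mint_135","mint_105","mint_72","mint_50","plinth_lowest","plinth_second","plinth_third","plinth_highest","cream_mid","cream_small"]:
        print(c,t,[(np.round(r["centre"],3),round(r["conf"],2)) for r in pinpoint(c,t)[:3]])
E
```

```text
pics
{'time_s': np.float64(0.0), 'joint_positions': array([-1.393,  0.053,  1.614, -0.   ,  1.476, -0.119]), 'joint_vel': array([-0.001, -0.003,  0.001, -0.002, -0.001, -0.001]), 'effort': array([ 0.0000e+00, -3.9368e+01, -3.7018e+01, -0.0000e+00,  7.0000e-03,
       -0.0000e+00]), 'eef_pos': array([ 0.183, -0.597,  0.23 ]), 'eef_rot': array([-3.105, -0.464,  0.   ]), 'force': array([-0.625,  0.176,  0.263]), 'torque': array([ 0.033,  0.036, -0.004]), 'grip_width': np.float64(0.996)}
top mint_135 [(array([0.647, 0.233, 0.002]), 0.81), (array([0.65 , 0.094, 0.003]), 0.68), (array([0.46 , 0.315, 0.003]), 0.65)]
top mint_105 [(array([0.647, 0.233, 0.002]), 0.81), (array([0.65 , 0.094, 0.003]), 0.68), (array([0.46 , 0.315, 0.003]), 0.65)]
top mint_72 [(array([0.647, 0.233, 0.002]), 0.81), (array([0.65 , 0.094, 0.003]), 0.68), (array([0.46 , 0.315, 0.003]), 0.65)]
top mint_50 [(array([0.647, 0.233, 0.002]), 0.81), (array([0.65 , 0.094, 0.003]), 0.68), (array([0.46 , 0.315, 0.003]), 0.65)]
top plinth_lowest [(array([ 0.449, -0.188,  0.   ]), 0.97), (array([ 0.464, -0.47 ,  0.001]), 0.67)]

[... 527 characters left out ...]
ay([ 0.651,  0.093, -0.   ]), 0.56), (array([0.453, 0.149, 0.001]), 0.56), (array([ 0.65 ,  0.228, -0.002]), 0.52)]
side mint_72 [(array([ 0.651,  0.093, -0.   ]), 0.56), (array([0.453, 0.149, 0.001]), 0.56), (array([ 0.65 ,  0.228, -0.002]), 0.52)]
side mint_50 [(array([ 0.651,  0.093, -0.   ]), 0.56), (array([0.453, 0.149, 0.001]), 0.56), (array([ 0.65 ,  0.228, -0.002]), 0.52)]
side plinth_lowest []
side plinth_second [(array([ 0.594, -0.068,  0.001]), 0.6)]
side plinth_third [(array([ 0.459, -0.032, -0.002]), 0.89)]
side plinth_highest [(array([ 0.456, -0.329, -0.001]), 0.81)]
side cream_mid [(array([0.458, 0.323, 0.002]), 0.74)]
side cream_small [(array([ 0.471, -0.465, -0.001]), 0.74)]
```

View pics/top0.png

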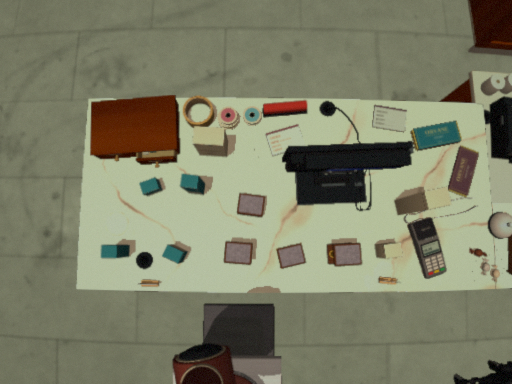

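View pics/side0.png

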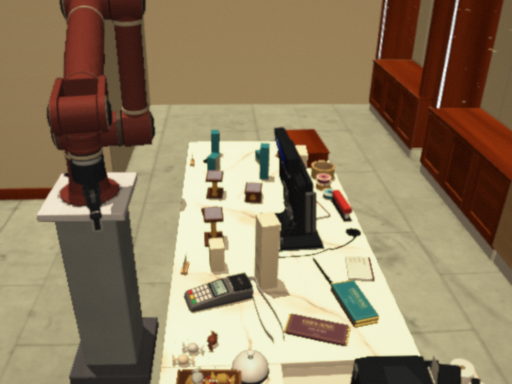

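The top view shows mints at about (192,184), (150,186), (115,251) and (175,253), and plinths at (252,204), (238,252), (290,256) and (345,254). Next I fit box models to the traced masks to get identities, poses and yaws.

```bash
cat > h.py <<'E'
from rig import *
import cv2,numpy as np
from scipy.optimize import minimize
M={"mint_135":(.036,.046,.135),"mint_105":(.036,.044,.105),"mint_72":(.036,.050,.072),"mint_50":(.036,.050,.050)}
def box(p,d,z0=0):
    x,y,a=p;R=np.array([[np.cos(a),-np.sin(a)],[np.sin(a),np.cos(a)]])
    c=np.array([[i,j] for i in(-.5,.5) for j in(-.5,.5)])*d[:2]
    c=c@R.T+[x,y]
    return np.array([[*q,z] for z in(z0,z0+d[2]) for q in c])
def proj(P,c):
    T=c["world_to_cam"];return cv2.projectPoints(P,cv2.Rodrigues(T[:3,:3])[0],T[:3,3].copy(),c["mtx"],np.array(c["D"]))[0][:,0]
def render(p,d,c,z0=0,S=8):
    h=cv2.convexHull(proj(box(p,d,z0),c).astype(np.float32))
    m=np.zeros((384,512),np.uint8);cv2.fillConvexPoly(m,np.round(h*256).astype(np.int32),1,shift=8);return m
def soft(p,d,c,z0,win,S=6):
    u0,v0,u1,v1=win;h=cv2.convexHull(proj(box(p,d,z0),c).astype(np.float32))[:,0]
    m=np.zeros(((v1-v0)*S,(u1-u0)*S),np.uint8)
    cv2.fillConvexPoly(m,np.round(((h-[u0,v0]+.5)*S-.5)*256).astype(np.int32),1,shift=8)
    return m.reshape(v1-v0,S,u1-u0,S).mean((1,3))
def fit(views,p0,d,z0=0):
    """views: list of (cam, mask)"""
    V=[]
    for c,m in views:
        v,u=np.nonzero(m);w=(max(u.min()-15,0),max(v.min()-15,0),min(u.max()+15,512),min(v.max()+15,384))
        V.append((c,m[w[1]:w[3],w[0]:w[2]].astype(float),w))
    def cost(q):
        p=(q[0]/100,q[1]/100,q[2]/3);return sum(((soft(p,d,c,z0,w)-m)**2).sum()/m.sum() for c,m,w in V)
    best=None
    for a in np.arange(-1.4,1.6,.35):
        q0=np.array([p0[0]*100,p0[1]*100,a*3])
        r=minimize(cost,q0,method="Nelder-Mead",options=dict(initial_simplex=q0+np.vstack([np.zeros(3),np.eye(3)*.6]),maxiter=90,xatol=.01,fatol=1e-4))
        if best is None or r.fun<best[1]:best=((r.x[0]/100,r.x[1]/100,r.x[2]/3),r.fun)
    return best
E
python3 - <<'E'
from h import *
c=camera("top");tm=trace("top","mint_135")
print([(round(r["conf"],2),int(r["pixels"].sum()),[int(x.mean()) for x in np.nonzero(r["pixels"])][::-1]) for r in tm])
for p in[(.65,.094),(.649,.23),(.46,.316),(.453,.149)]:
    px=proj(np.array([[*p,.04]]),c)[0]
    m=min(tm,key=lambda r:np.hypot(*(np.array([x.mean() for x in np.nonzero(r["pixels"])])[::-1]-px)))["pixels"]
    for n,d in M.items():
        b=fit([(c,m)],p,d);print(p,n,np.round(b[0],4),round(b[1],3))
for n,h in[("lowest",.015),("second",.045),("third",.078),("highest",.1)]:
    r=trace("top","plinth_"+n)
    for q in r[:2]:print(n,round(q["conf"],2),q["pixels"].sum(),[int(x.mean()) for x in np.nonzero(q["pixels"])][::-1])
    if not r: continue
    g=[x for x in pinpoint("top","plinth_"+n)]
    if g:
        # top plate only visible mostly
        for z0,hh in((0,h),(h-.008,.008)):
            b=fit([(c,r[0]["pixels"])],g[0]["centre"][:2],(.06,.076,hh),z0);print(n,z0,np.round(b[0],4),round(b[1],3))
b=cv2.cvtColor(c["pixels"],cv2.COLOR_RGB2BGR)[150:290,90:370];cv2.imwrite("pics/topc.png",cv2.resize(b,(800,400),interpolation=cv2.INTER_CUBIC))
E
```

```text
[(0.83, 421, [192, 183]), (0.64, 345, [114, 250]), (0.64, 325, [150, 186]), (0.55, 288, [174, 253])]
(0.65, 0.094) mint_135 [ 0.6477  0.0984 -0.0962] 0.026
(0.65, 0.094) mint_105 [0.651  0.1023 0.0098] 0.127
(0.65, 0.094) mint_72 [0.6569 0.1076 0.0066] 0.198
(0.65, 0.094) mint_50 [0.6605 0.1114 0.0138] 0.288
(0.649, 0.23) mint_135 [0.6352 0.212  0.0462] 0.488
(0.649, 0.23) mint_105 [0.6407 0.2206 0.382 ] 0.257
(0.649, 0.23) mint_72 [ 0.644   0.2278 -2.8342] 0.098
(0.649, 0.23) mint_50 [0.6463 0.2321 0.3573] 0.033
(0.46, 0.316) mint_135 [0.4592 0.3072 0.0381] 0.264
(0.46, 0.316) mint_105 [0.4583 0.3213 0.0409] 0.067
(0.46, 0.316) mint_72 [0.4574 0.3301 0.0459] 0.076
(0.46, 0.316) mint_50 [0.4565 0.3397 0.036 ] 0.159
(0.453, 0.149) mint_135 [ 0.4554  0.1371 -0.2883] 0.414
(0.453, 0.149) mint_105 [ 0.454   0.1449 -0.365 ] 0.218
(0.453, 0.149) mint_72 [ 0.4528  0.1504 -0.4069] 0.119
(0.453, 0.149) mint_50 [ 0.4519  0.1542 -0.4397] 0.03
lowest 0.68 566 [290, 255]
lowest 0 [ 0.4485 -0.1831  0.2273] 0.047
lowest 0.006999999999999999 [ 0.4488 -0.1828  0.2341] 0.05
second 0.7 544 [250, 204]
second 0 [ 0.5945 -0.0658 -0.1394] 0.045
second 0.037 [ 0.5933 -0.0656 -0.132 ] 0.029
third 0.59 613 [237, 252]
third 0 [ 0.4588 -0.0318 -0.0762] 0.02
third 0.07 [ 0.4589 -0.0318 -0.071 ] 0.02
highest 0.62 767 [343, 253]
highest 0 [ 0.4552 -0.3287 -0.0068] 0.046
highest 0.092 [ 0.4553 -0.3216 -0.0226] 0.165
```

View pics/topc.png

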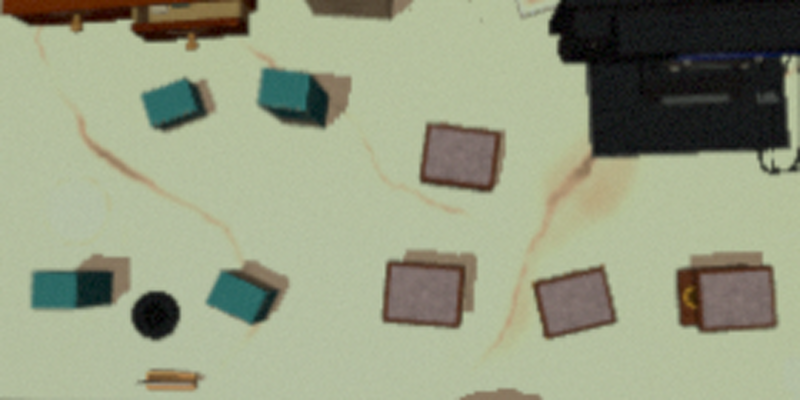

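```bash
python3 - <<'E'
from h import *
c=camera("top");s=camera("side");tm=trace("top","mint_135");ts=trace("side","mint_135")
for r in ts:
    v,u=np.nonzero(r["pixels"]);print(round(r["conf"],2),len(u),u.min(),u.max(),v.min(),v.max())
for p,ns in[((.65,.094,-.1),["mint_135"]),((.646,.23,.36),["mint_105","mint_72","mint_50"]),((.459,.323,.04),["mint_105","mint_72","mint_50"]),((.452,.152,-.43),["mint_105","mint_72","mint_50"])]:
    for n in ns:
        q=proj(box(p,M[n]),s);print(p,n,np.round([q[:,0].min(),q[:,0].max(),q[:,1].min(),q[:,1].max()],1))
b=cv2.cvtColor(s["pixels"],cv2.COLOR_RGB2BGR)[120:210,175:310];cv2.imwrite("pics/sidec.png",cv2.resize(b,(800,533),interpolation=cv2.INTER_CUBIC))
E
```

```text
0.71 351 259 269 143 179
0.66 218 210 219 130 153
0.52 251 206 220 153 171
0.41 48 255 259 151 161
(0.65, 0.094, -0.1) mint_135 [259.1 269.7 142.9 180.2]
(0.646, 0.23, 0.36) mint_105 [253.9 267.1 136.4 165.3]
(0.646, 0.23, 0.36) mint_72 [253.6 267.2 143.6 165.6]
(0.646, 0.23, 0.36) mint_50 [253.6 267.  148.4 165.6]
(0.459, 0.323, 0.04) mint_105 [210.  219.3 128.8 155.9]
(0.459, 0.323, 0.04) mint_72 [210.2 219.4 135.7 156.2]
(0.459, 0.323, 0.04) mint_50 [210.3 219.4 140.5 156.2]
(0.452, 0.152, -0.43) mint_105 [205.8 219.4 144.4 174.5]
(0.452, 0.152, -0.43) mint_72 [205.7 219.7 151.8 174.8]
(0.452, 0.152, -0.43) mint_50 [205.8 219.7 156.8 174.8]
```

View pics/sidec.png

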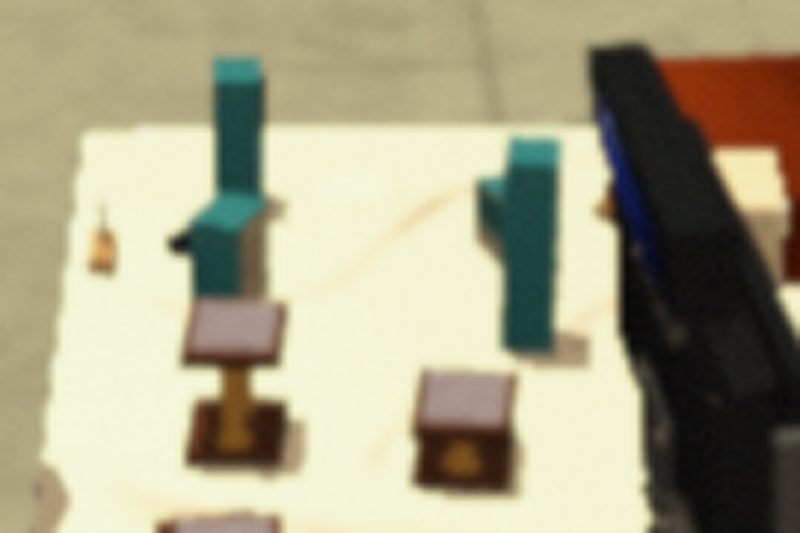

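Identities from the heights: 135 at (0.648, 0.098), 50 at (0.646, 0.232), 105 at (0.458, 0.321), 72 at (0.453, 0.150). I'll write a small planner that prints the rows.

```bash
cat >> h.py <<'E'
from scipy.spatial.transform import Rotation as Ro
def pose():
    s=get_state();R=Ro.from_rotvec(s["eef_rot"]).as_matrix();return np.array(s["eef_pos"]),np.arctan2(R[1,0],R[0,0]),s
def plan(wps,g,step=.048):
    """wps: list of (x,y,z,yaw of jaw axis mod pi); prints rows"""
    p,psi,s=pose();print("at",np.round(p,4),"jaw",round(float((psi-np.pi/2+np.pi/2)%np.pi-np.pi/2),3),"t",s["time_s"])
    rows=[]
    for *t,a in wps:
        d=(a+np.pi/2-psi+np.pi/2)%np.pi-np.pi/2; d0=psi+d
        n=int(max(np.ceil(np.linalg.norm(np.array(t)-p)/step),np.ceil(abs(d)/.145),1))
        st=(np.array(t)-p)/n
        for i in range(n):
            c,w=np.cos(psi),np.sin(psi)
            ex,ey=np.array([c,w,0]),np.array([w,-c,0])
            rows.append([round(float(st@ex),4),round(float(st@ey),4),round(float(-st[2]),4),round(float(-d/n),3),g]);psi+=d/n
        p=np.array(t)
    for i in range(0,len(rows),8):print(str(rows[i:i+8]).replace(" ",""))
E
grep -n "tcp_to_grasp" -r . 2>/dev/null | head -3
python3 - <<'E'
from h import *
import rig;print([n for n in dir(rig) if not n.startswith('_')]); print(getattr(rig,'tcp_to_grasp',None))
plan([(.45,-.1,.33,.0),(.55,.22,.33,.3)],1)
E
```

```text
['PlanningError', 'boxes_of', 'camera', 'get_state', 'job_done', 'pinpoint', 'tcp_to_grasp', 'trace']
0.0187
at [ 0.1828 -0.5977  0.2313] jaw -1.274 t 1.8
[[0.0334,-0.0331,-0.0082,-0.106,1],[0.0367,-0.0294,-0.0082,-0.106,1],[0.0397,-0.0254,-0.0082,-0.106,1],[0.0421,-0.021,-0.0082,-0.106,1],[0.0441,-0.0164,-0.0082,-0.106,1],[0.0456,-0.0117,-0.0082,-0.106,1],[0.0466,-0.0068,-0.0082,-0.106,1],[0.047,-0.0018,-0.0082,-0.106,1]]
[[0.047,0.0032,-0.0082,-0.106,1],[0.0464,0.0082,-0.0082,-0.106,1],[0.0452,0.013,-0.0082,-0.106,1],[0.0436,0.0177,-0.0082,-0.106,1],[0.0457,0.0143,-0.0,-0.043,1],[0.0451,0.0162,-0.0,-0.043,1],[0.0443,0.0181,-0.0,-0.043,1],[0.0435,0.02,-0.0,-0.043,1]]
[[0.0426,0.0219,-0.0,-0.043,1],[0.0416,0.0237,-0.0,-0.043,1],[0.0406,0.0254,-0.0,-0.043,1]]
```

>>> drive_tool(
  motion=[
    [0.033,-0.033,-0.008,-0.106,1],
    [0.037,-0.029,-0.008,-0.106,1],
    [0.04,-0.025,-0.008,-0.106,1],
    [0.042,-0.021,-0.008,-0.106,1],
    [0.044,-0.016,-0.008,-0.106,1],
    [0.046,-0.012,-0.008,-0.106,1],
    [0.047,-0.007,-0.008,-0.106,1],
    [0.047,-0.002,-0.008,-0.106,1],
  ],
)

```text
time_s: 2.6
eef_pos: [0.3621, -0.2643, 0.2959]
eef_rot: [2.637, 1.706, 0.001]
force: [0.7, -0.5, 0.1]
grip_width: 0.999
```

>>> drive_tool(
  motion=[
    [0.047,0.003,-0.008,-0.106,1],
    [0.046,0.008,-0.008,-0.106,1],
    [0.045,0.013,-0.008,-0.106,1],
    [0.044,0.018,-0.008,-0.106,1],
    [0.046,0.014,0,-0.043,1],
    [0.045,0.016,0,-0.043,1],
    [0.044,0.018,0,-0.043,1],
    [0.043,0.02,0,-0.043,1],
  ],
)

```text
time_s: 3.4
eef_pos: [0.5079, 0.0839, 0.3277]
eef_rot: [2.022, 2.403, 0.001]
force: [1.5, 0.3, 0.7]
grip_width: 0.994
```

>>> drive_tool(
  motion=[
    [0.043,0.022,0,-0.043,1],
    [0.042,0.024,0,-0.043,1],
    [0.041,0.025,0,-0.043,1],
    [0,0,0,0,1],
  ],
)

```text
time_s: 3.8
eef_pos: [0.5506, 0.2246, 0.3262]
eef_rot: [-1.857, -2.532, -0.0]
force: [-0.5, -0.5, -0.7]
grip_width: 0.997
```

```bash
python3 - <<'E'
from h import *
p,psi,s=pose();print(p,psi,np.round(s["joint_positions"],3))
c=camera("wrist");cv2.imwrite("pics/w1.png",cv2.cvtColor(c["pixels"],cv2.COLOR_RGB2BGR))
T=np.linalg.inv(c["world_to_cam"]);print(T[:3,3],T[:3,2])
for n,q in[("mint_135",(.648,.098,-.1)),("mint_105",(.458,.321,.04)),("mint_72",(.453,.15,-.42)),("mint_50",(.646,.232,.36))]:
    u=proj(box(q,M[n]),c);print(n,np.round([*u.min(0),*u.max(0)]))
for r in pinpoint("wrist","mint_135"):print(np.round(r["centre"],3),round(r["conf"],2))
E
```

```text
[0.55055404 0.22458615 0.32616013] 1.8761875604180136 [ 0.261 -0.057  1.567  0.002  1.633 -0.044]
[0.52674025 0.30372935 0.4688275 ] [ 0.09550853 -0.30475374 -0.94763035]
mint_135 [271. 220. 312. 293.]
mint_105 [188.  47. 232.  96.]
mint_72 [160. 161. 207. 209.]
mint_50 [299. 152. 327. 189.]
[ 0.457  0.323 -0.002] 0.78
[ 0.649  0.232 -0.001] 0.74
[0.65  0.094 0.005] 0.7
[0.456 0.148 0.001] 0.58
```

View pics/w1.png

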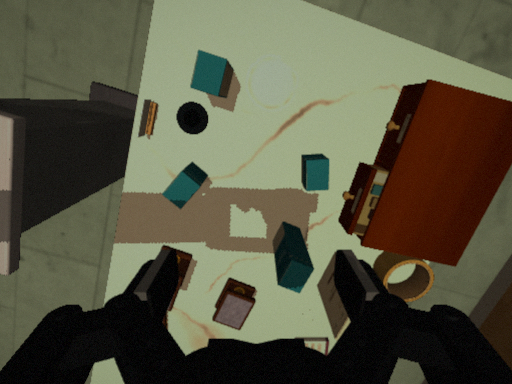

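The wrist view shows all four cartons: 105 at (212,73), 72 at (185,185), 50 at (316,172) and 135 at (293,257). They agree with the projections, so I'll fit jointly with top + wrist.

```bash
cat >> h.py <<'E'
def near(cam,c,thing,p,z):
    px=proj(np.array([[*p[:2],z]]),c)[0];T=trace(cam,thing)
    if not T:return None
    f=lambda r:np.hypot(*(np.array([x.mean() for x in np.nonzero(r["pixels"])])[::-1]-px))
    m=min(T,key=f);return m["pixels"] if f(m)<20 else None
G={"mint_135":(.648,.098),"mint_105":(.458,.322),"mint_72":(.453,.150),"mint_50":(.646,.232)}
E
python3 - <<'E'
from h import *
w=camera("wrist");t=camera("top")
for n,g in G.items():
    a=near("wrist",w,n,g,M[n][2]/2);b=near("top",t,n,g,M[n][2]/2)
    for nm,v in(("w",[(w,a)]),("t",[(t,b)]),("wt",[(w,a),(t,b)])):
        if any(m is None for _,m in v):print(n,nm,"none");continue
        f=fit(v,g,M[n]);print(n,nm,np.round(f[0],4),round(f[1],3))
plan([(.646,.234,.12,.36),(.646,.234,.02,.36)],1)
E
```

```text
mint_135 w [ 0.6495  0.0981 -0.0557] 0.03
mint_135 t [ 0.6469  0.0988 -0.2433] 0.064
mint_135 wt [ 0.6489  0.0985 -0.0879] 0.139
mint_105 w [0.4608 0.3188 0.0456] 0.055
mint_105 t [0.4576 0.3183 0.0534] 0.205
mint_105 wt [0.4589 0.3189 0.0381] 0.32
mint_72 w [ 0.4542  0.1514 -0.4275] 0.07
mint_72 t [ 0.4529  0.1533 -0.3898] 0.091
mint_72 wt [ 0.4536  0.152  -0.4439] 0.194
mint_50 w [0.6503 0.2315 0.3961] 0.05
mint_50 t [0.6475 0.2317 0.3428] 0.037
mint_50 wt [ 0.6487  0.2316 -2.773 ] 0.127
at [0.5504 0.2195 0.3275] jaw 0.298 t 4.4
[[-0.0028,0.0191,0.0415,-0.012,1],[-0.0031,0.0191,0.0415,-0.012,1],[-0.0033,0.0191,0.0415,-0.012,1],[-0.0035,0.019,0.0415,-0.012,1],[-0.0038,0.019,0.0415,-0.012,1],[0.0,0.0,0.0333,0.0,1],[0.0,0.0,0.0333,0.0,1],[0.0,0.0,0.0333,0.0,1]]
```

```bash
python3 - <<'E'
from h import *
plan([(.6487,.2316,.10,.37),(.6487,.2316,.018,.37)],.53)
E
```

```text
at [0.5504 0.2195 0.3275] jaw 0.298 t 4.4
[[-0.0029,0.0163,0.0379,-0.012,0.53],[-0.0031,0.0162,0.0379,-0.012,0.53],[-0.0033,0.0162,0.0379,-0.012,0.53],[-0.0035,0.0161,0.0379,-0.012,0.53],[-0.0037,0.0161,0.0379,-0.012,0.53],[-0.0038,0.0161,0.0379,-0.012,0.53],[0.0,0.0,0.041,0.0,0.53],[0.0,0.0,0.041,0.0,0.53]]
```

>>> drive_tool(
  motion=[
    [-0.003,0.0165,0.038,-0.012,0.53],
    [-0.003,0.0163,0.038,-0.012,0.53],
    [-0.0035,0.0162,0.038,-0.012,0.53],
    [-0.0035,0.0161,0.038,-0.012,0.53],
    [-0.0037,0.016,0.038,-0.012,0.53],
    [-0.0038,0.016,0.0375,-0.012,0.53],
    [0,0,0,0,0.53],
  ],
)

```text
time_s: 5.1
eef_pos: [0.6456, 0.2305, 0.0916]
eef_rot: [-1.77, -2.585, 0.015]
force: [-0.9, -0.6, -0.9]
grip_width: 0.763
```

```bash
python3 - <<'E'
from h import *
plan([(.6487,.2316,.018,.37)],.53)
w=camera("wrist");cv2.imwrite("pics/w2.png",cv2.cvtColor(w["pixels"],cv2.COLOR_RGB2BGR))
a=near("wrist",w,"mint_50",(.6487,.2316),.025)
if a is not None:f=fit([(w,a)],(.6487,.2316),M["mint_50"]);print(np.round(f[0],4),f[1])
E
```

```text
at [0.6456 0.2305 0.0916] jaw 0.37 t 5.1
[[-0.0001,0.0016,0.0368,0.0,0.53],[-0.0001,0.0016,0.0368,0.0,0.53]]
[0.6499 0.2312 0.349 ] 0.019326012058570197
```

View pics/w2.png

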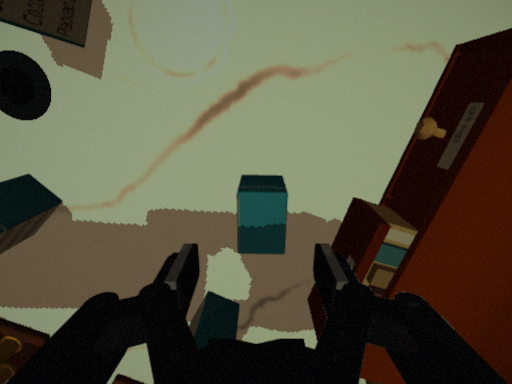

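```bash
python3 - <<'E'
from h import *
c=camera("top");w=camera("wrist")
print(get_state()["eef_pos"])
for z in(0,.04,.08):
  for x in(.68,.70,.72,.74):print(z,x,np.round(proj(np.array([[x,.25,z],[x,.2,z]]),c).ravel()),np.round(proj(np.array([[x,.25,z],[x,.2,z]]),w).ravel()))
b=cv2.imread("pics/top0.png")[90:205,85:225];cv2.imwrite("pics/dr.png",cv2.resize(b,(730,600),interpolation=cv2.INTER_CUBIC))
E
```

```text
[0.6500923  0.23229464 0.10285831]
0 0.68 [148. 177. 164. 177.] [292. 190. 272. 235.]
0 0.7 [148. 171. 164. 171.] [311. 198. 290. 242.]
0 0.72 [148. 165. 164. 165.] [331. 205. 309. 248.]
0 0.74 [149. 158. 165. 158.] [349. 212. 326. 255.]
0.04 0.68 [144. 175. 161. 175.] [298. 206. 274. 257.]
0.04 0.7 [144. 168. 161. 168.] [321. 214. 296. 264.]
0.04 0.72 [145. 162. 161. 162.] [343. 222. 317. 272.]
0.04 0.74 [145. 155. 161. 155.] [365. 230. 338. 279.]
0.08 0.68 [140. 173. 157. 173.] [308. 227. 278. 287.]
0.08 0.7 [140. 166. 157. 166.] [335. 237. 304. 295.]
0.08 0.72 [140. 159. 158. 159.] [362. 247. 329. 303.]
0.08 0.74 [141. 152. 158. 152.] [388. 256. 353. 312.]
```

View pics/dr.png

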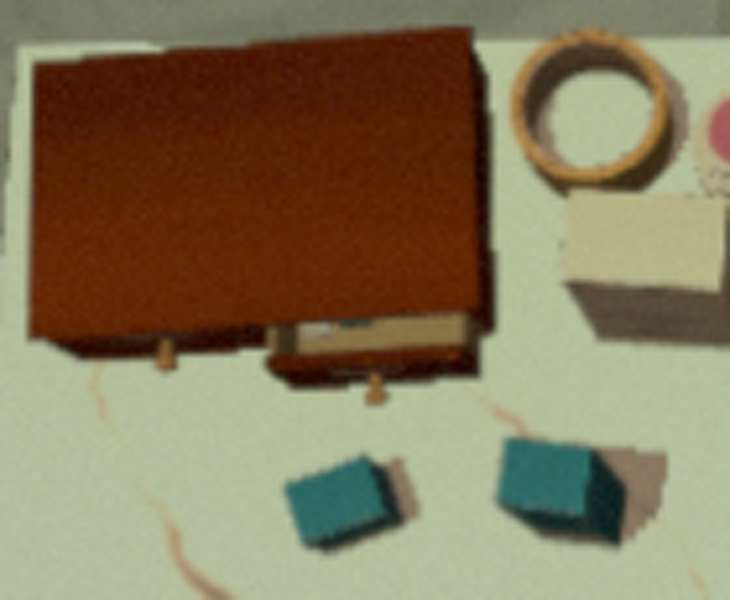

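Clearance to the drawer (front x≈0.715, knob ≈0.705 at y≈0.21) is about 15 mm, so I descend, grip and lift.

>>> drive_tool(
  motion=[
    [0,-0.0005,0.042,0,0.53],
    [0,0,0.042,0,0.53],
    [0,0,0,0,0.53],
    [0,0,0,0,-1],
    [0,0,0,0,-1],
    [0,0,0,0,-1],
    [0,0,0,0,-1],
  ],
  force=40,
)

```text
time_s: 6.0
eef_pos: [0.6514, 0.2325, 0.0206]
eef_rot: [1.771, 2.589, 0.008]
force: [-1.0, 0.3, 7.9]
grip_width: 0.413
```

```bash
python3 - <<'E'
from h import *
p,psi,s=pose();print(s["grip_width"],s["force"],p)
plan([(.62,.21,.25,.2),(.4555,-.328,.25,-.007)],-1)
E
```

```text
0.41285223512567215 [-0.9842003   0.26488191  7.87454699] [0.65136072 0.23253382 0.02056988]
at [0.6514 0.2325 0.0206] jaw 0.371 t 6.0
[[-0.0019,-0.0075,-0.0459,0.034,-1],[-0.0022,-0.0074,-0.0459,0.034,-1],[-0.0024,-0.0073,-0.0459,0.034,-1],[-0.0027,-0.0072,-0.0459,0.034,-1],[-0.0029,-0.0071,-0.0459,0.034,-1],[-0.0412,-0.0223,-0.0,0.017,-1],[-0.0416,-0.0216,-0.0,0.017,-1],[-0.042,-0.0209,-0.0,0.017,-1]]
[[-0.0423,-0.0202,-0.0,0.017,-1],[-0.0427,-0.0194,-0.0,0.017,-1],[-0.043,-0.0187,-0.0,0.017,-1],[-0.0433,-0.018,-0.0,0.017,-1],[-0.0436,-0.0172,-0.0,0.017,-1],[-0.0439,-0.0165,-0.0,0.017,-1],[-0.0442,-0.0157,-0.0,0.017,-1],[-0.0444,-0.0149,-0.0,0.017,-1]]
[[-0.0447,-0.0142,-0.0,0.017,-1]]
```

>>> drive_tool(
  motion=[
    [0,0,0,0,-1],
    [-0.002,-0.0075,-0.046,0.034,-1],
    [-0.002,-0.0075,-0.046,0.034,-1],
    [-0.0025,-0.0073,-0.046,0.034,-1],
    [-0.0027,-0.0072,-0.046,0.034,-1],
    [-0.003,-0.007,-0.046,0.034,-1],
    [-0.041,-0.022,0,0.017,-1],
    [-0.0415,-0.0215,0,0.017,-1],
  ],
)

```text
time_s: 6.8
eef_pos: [0.5913, 0.1197, 0.2505]
eef_rot: [2.023, 2.397, 0.008]
force: [-0.3, -1.2, -2.7]
grip_width: 0.415
```

>>> drive_tool(
  motion=[
    [-0.042,-0.021,0,0.017,-1],
    [-0.0425,-0.02,0,0.017,-1],
    [-0.043,-0.0195,0,0.017,-1],
    [-0.043,-0.0185,0,0.017,-1],
    [-0.0435,-0.018,0,0.017,-1],
    [-0.0435,-0.017,0,0.017,-1],
    [-0.044,-0.0165,0,0.017,-1],
    [-0.044,-0.0155,0,0.017,-1],
  ],
)

```text
time_s: 7.6
eef_pos: [0.4815, -0.2413, 0.2474]
eef_rot: [2.186, 2.253, 0.001]
force: [0.9, -0.8, -0.6]
grip_width: 0.413
```

>>> drive_tool(
  motion=[
    [-0.0445,-0.015,0,0.017,-1],
    [0,0,0,0,-1],
    [0,0,0,0,-1],
  ],
)

```text
time_s: 7.9
eef_pos: [0.4683, -0.2853, 0.2467]
eef_rot: [2.208, 2.234, 0.001]
force: [0.9, 0.2, -0.9]
grip_width: 0.409
```

```bash
python3 - <<'E'
from h import *
p,psi,s=pose();print(s["grip_width"],s["force"])
w=camera("wrist");cv2.imwrite("pics/w3.png",cv2.cvtColor(w["pixels"],cv2.COLOR_RGB2BGR))
P={"lowest":(.4485,-.185,.015),"second":(.594,-.066,.045),"third":(.459,-.032,.078),"highest":(.4555,-.329,.1)}
for n,(x,y,h) in P.items():
    print(n,[(np.round(r["centre"],3),round(r["conf"],2)) for r in pinpoint("wrist","plinth_"+n)[:2]])
    m=near("wrist",w,"plinth_"+n,(x,y),h)
    if m is None:continue
    for z0 in(0,h-.008):
        f=fit([(w,m)],(x,y),(.06,.076,h-z0),z0);print(n,z0,np.round(f[0],4),round(f[1],3))
m=near("wrist",w,"mint_50",p[:2],p[2])
if m is not None:f=fit([(w,m)],p[:2],M["mint_50"],p[2]-.0206);print("mint",np.round(f[0],4),f[1])
plan([(.4555,-.329,.125,-.007)],-1)
E
```

```text
0.40915704445971035 [ 0.92600214  0.17430789 -0.87966733]
lowest [(array([ 0.451, -0.187,  0.004]), 0.91)]
lowest 0 [ 0.4502 -0.1849  0.2277] 0.032
lowest 0.006999999999999999 [ 0.4502 -0.1849  0.2277] 0.032
second [(array([ 0.468, -0.287,  0.225]), 0.15)]
third []
highest [(array([ 0.457, -0.334, -0.001]), 0.66)]
mint [ 0.4689 -0.2859  0.0066] 0.028783262042190613
at [ 0.4688 -0.284   0.2458] jaw 0.015 t 8.4
[[-0.0149,-0.0047,0.0403,0.007,-1],[-0.015,-0.0045,0.0403,0.007,-1],[-0.015,-0.0044,0.0403,0.007,-1]]
```

View pics/w3.png

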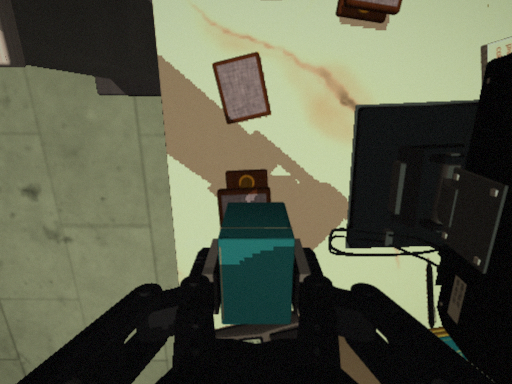

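Mint_50 is held squarely; the highest plinth is half hidden under it at (245,205). I'll move over it and lower.

```bash
python3 - <<'E'
from h import *
plan([(.4565,-.3300,.16,-.01),(.4565,-.33,.122,-.01)],-1)
E
```

```text
at [ 0.4688 -0.284   0.2458] jaw 0.015 t 8.4
[[-0.0153,-0.0043,0.0286,0.008,-1],[-0.0153,-0.0042,0.0286,0.008,-1],[-0.0153,-0.0041,0.0286,0.008,-1],[0.0,0.0,0.038,0.0,-1]]
```

>>> drive_tool(
  motion=[
    [-0.0153,-0.0043,0.0285,0.008,-1],
    [-0.0153,-0.0042,0.0285,0.008,-1],
    [-0.0153,-0.0041,0.0285,0.008,-1],
    [0,0,0,0,-1],
    [0,0,0,0,-1],
  ],
)

```text
time_s: 8.9
eef_pos: [0.4561, -0.3302, 0.16]
eef_rot: [-2.232, -2.209, -0.001]
force: [0.2, 0.4, -0.6]
grip_width: 0.411
```

```bash
python3 - <<'E'
from h import *
plan([(.4565,-.330,.122,-.01)],-1,.02)
w=camera("wrist");t=camera("top")
p=pose()[0]
for c,n in((w,"wrist"),(t,"top")):
  print(n,[np.round(r["centre"],3) for r in pinpoint(n,"plinth_highest")],[np.round(r["centre"],3) for r in pinpoint(n,"mint_50")])
b=cv2.cvtColor(w["pixels"],cv2.COLOR_RGB2BGR)
for col,pz in(((0,0,255),box((.4565,-.3305,-.01),(.06,.076,.008),.092)),):
    for i,j in((0,1),(1,3),(3,2),(2,0)):
        q=np.round(proj(pz,w)).astype(int);cv2.line(b,tuple(map(int,q[i+4])),tuple(map(int,q[j+4])),col,1)
cv2.imwrite("pics/w4.png",cv2.resize(b[100:384,130:400],(760,800))[:600])
E
```

```text
at [ 0.4561 -0.3302  0.16  ] jaw -0.01 t 8.9
[[0.0001,0.0002,0.019,-0.0,-1],[0.0001,0.0002,0.019,-0.0,-1]]
wrist [array([ 0.456, -0.333,  0.002]), array([ 0.459, -0.335,  0.141])] [array([ 0.457, -0.325,  0.142])]
top [array([ 0.457, -0.333, -0.005])] [array([0.649, 0.093, 0.005]), array([0.459, 0.318, 0.002]), array([ 0.454, -0.326,  0.142]), array([ 0.45 ,  0.15 , -0.001])]
```

View pics/w4.png

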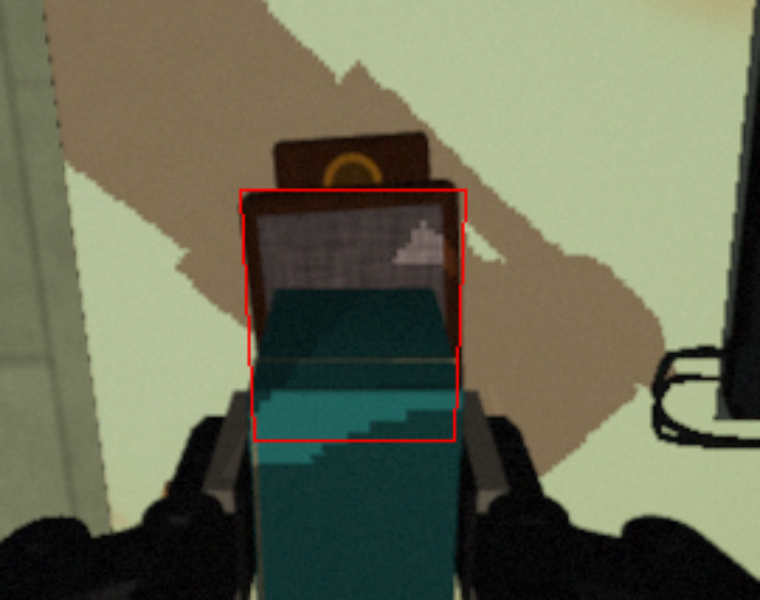

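The overlay puts the plinth within about 2 mm of the estimate, turned about +0.05. I adjust and lower.

>>> drive_tool(
  motion=[
    [-0.002,0.001,0.018,-0.045,-1],
    [0,0,0.015,0,-1],
    [0,0,0.003,0,-1],
    [0,0,0.0015,0,-1],
    [0,0,0,0,-1],
  ],
)

```text
time_s: 9.7
eef_pos: [0.4573, -0.3325, 0.123]
eef_rot: [2.182, 2.26, 0.0]
force: [2.1, 0.1, -1.0]
grip_width: 0.418
```

>>> drive_tool(
  motion=[
    [0,0,0.0015,0,-1],
    [0,0,0.001,0,-1],
    [0,0,0,0,-1],
  ],
)

```text
time_s: 10.0
eef_pos: [0.4574, -0.3326, 0.1206]
eef_rot: [2.182, 2.259, 0.0]
force: [0.0, -0.0, -1.4]
grip_width: 0.411
```

>>> drive_tool(
  motion=[
    [0,0,0.001,0,-1],
    [0,0,0,0,-1],
  ],
)

```text
time_s: 10.2
eef_pos: [0.4574, -0.3327, 0.1206]
eef_rot: [2.182, 2.26, -0.0]
force: [-2.8, 3.1, 5.1]
grip_width: 0.421
```

>>> drive_tool(
  motion=[
    [0,0,0,0,0.6],
    [0,0,0,0,0.6],
    [0,0,0,0,0.6],
    [0,0,-0.03,0,0.6],
    [0,0,-0.04,0,0.6],
    [0,0,-0.04,0,0.6],
    [0,0,0,0,0.6],
  ],
)

```text
time_s: 10.9
eef_pos: [0.4599, -0.335, 0.237]
eef_rot: [2.173, 2.251, 0.0]
force: [0.1, 0.0, 1.0]
grip_width: 0.8
```

```bash
python3 - <<'E'
from h import *
w=camera("wrist");t=camera("top")
for c,n in((w,"wrist"),(t,"top")):
    m=near(n,c,"mint_50",(.457,-.332),.125)
    if m is not None:print(n,fit([(c,m)],(.457,-.332),M["mint_50"],.1))
    print([np.round(r["centre"],3) for r in pinpoint(n,"plinth_highest")],[np.round(r["centre"],3) for r in pinpoint(n,"mint_50")])
cv2.imwrite("pics/w5.png",cv2.cvtColor(w["pixels"],cv2.COLOR_RGB2BGR))
plan([(.45,-.15,.25,-.1),(.4536,.152,.16,-.43)],.6)
E
```

```text
wrist ((np.float64(0.45800241658020524), np.float64(-0.33263040248513187), np.float64(0.03336895755292332)), np.float64(0.02758647076828895))
[array([ 0.458, -0.336, -0.002])] [array([ 0.458, -0.333,  0.102])]
top ((np.float64(0.4556920240262101), np.float64(-0.3327473925513172), np.float64(-0.024729626831534613)), np.float64(0.1374774164408311))
[array([ 0.454, -0.333, -0.003])] [array([0.458, 0.315, 0.003]), array([0.648, 0.093, 0.003]), array([ 0.454,  0.148, -0.002]), array([ 0.457, -0.329,  0.098])]
at [ 0.4566 -0.332   0.2275] jaw 0.035 t 11.3
[[0.0455,-0.0001,-0.0056,0.034,0.6],[0.0455,-0.0016,-0.0056,0.034,0.6],[0.0454,-0.0031,-0.0056,0.034,0.6],[0.0453,-0.0047,-0.0056,0.034,0.6],[0.043,-0.0038,0.0129,0.047,0.6],[0.0428,-0.0058,0.0129,0.047,0.6],[0.0424,-0.0078,0.0129,0.047,0.6],[0.042,-0.0098,0.0129,0.047,0.6]]
[[0.0415,-0.0118,0.0129,0.047,0.6],[0.0409,-0.0137,0.0129,0.047,0.6],[0.0402,-0.0156,0.0129,0.047,0.6]]
```

View pics/w5.png

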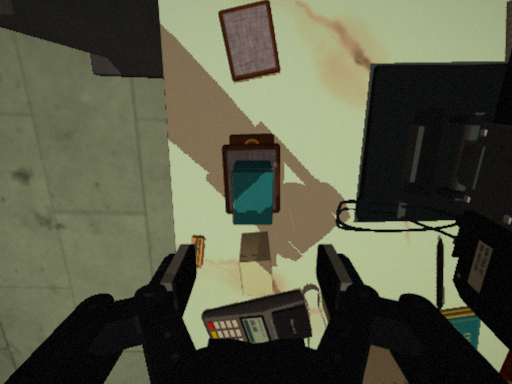

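Mint_50 stands centred and square on the highest plinth (carton at (252,192), plinth spanning columns 223–280). Next is mint_72.

>>> drive_tool(
  motion=[
    [0.0455,0,-0.0055,0.034,0.6],
    [0.0455,-0.0015,-0.0055,0.034,0.6],
    [0.0455,-0.003,-0.0055,0.034,0.6],
    [0.0455,-0.0045,-0.0055,0.034,0.6],
    [0.043,-0.004,0.012,0.047,0.6],
    [0.043,-0.006,0.012,0.047,0.6],
    [0.0425,-0.008,0.012,0.047,0.6],
    [0.042,-0.01,0.012,0.047,0.6],
  ],
)

```text
time_s: 12.1
eef_pos: [0.452, 0.0245, 0.2023]
eef_rot: [-2.52, -1.876, 0.0]
force: [1.2, 1.4, -0.7]
grip_width: 0.801
```

>>> drive_tool(
  motion=[
    [0.0415,-0.012,0.012,0.047,0.6],
    [0.041,-0.0135,0.012,0.047,0.6],
    [0.04,-0.0155,0.012,0.047,0.6],
    [0,0,0,0,0.6],
    [0,0,0,0,0.6],
  ],
)

```text
time_s: 12.6
eef_pos: [0.4536, 0.1526, 0.1662]
eef_rot: [-2.642, -1.7, 0.003]
force: [-0.2, -0.2, -0.4]
grip_width: 0.8
```

```bash
python3 - <<'E'
from h import *
w=camera("wrist");m=near("wrist",w,"mint_72",(.4536,.152),.036)
if m is not None:print(fit([(w,m)],(.4536,.152),M["mint_72"]))
plan([(.4536,.152,.11,-.43),(.4536,.152,.027,-.43)],.6)
E
```

```text
((np.float64(0.4547720886766393), np.float64(0.15104548694382364), np.float64(-0.4380916669270733)), np.float64(0.015170455646646123))
at [0.4544 0.1513 0.1673] jaw -0.431 t 12.7
[[0.0001,-0.0005,0.0286,-0.0,0.6],[0.0001,-0.0005,0.0286,-0.0,0.6],[0.0,0.0,0.0415,0.0,0.6],[0.0,0.0,0.0415,0.0,0.6]]
```

Well aligned: the carton is at (0.4548, 0.151) and the tool at (0.4544, 0.1513). I descend and grip.

>>> drive_tool(
  motion=[
    [0,0,0.04,-0.006,0.6],
    [0,0,0.045,0,0.6],
    [0,0,0.045,0,0.6],
    [0,0,0.009,0,0.6],
    [0,0,0,0,0.6],
    [0,0,0,0,-1],
    [0,0,0,0,-1],
    [0,0,0,0,-1],
  ],
)

```text
time_s: 13.5
eef_pos: [0.4567, 0.1523, 0.0313]
eef_rot: [2.637, 1.703, 0.008]
force: [-1.4, -0.7, 6.2]
grip_width: 0.419
```

>>> drive_tool(
  motion=[
    [0,0,0,0,-1],
    [0,0,0,0,-1],
  ],
)

```text
time_s: 13.7
eef_pos: [0.4567, 0.1523, 0.0313]
eef_rot: [2.637, 1.703, 0.007]
force: [-1.6, 0.1, 7.0]
grip_width: 0.421
```

```bash
python3 - <<'E'
from h import *
print(pose()[2]["grip_width"])
plan([(.4544,.151,.2,-.43),(.459,-.033,.2,-.073)],-1)
E
```

```text
0.4209144597111851
at [0.4567 0.1523 0.0313] jaw -0.424 t 13.7
[[-0.0005,-0.0004,-0.0422,0.002,-1],[-0.0005,-0.0004,-0.0422,0.002,-1],[-0.0005,-0.0004,-0.0422,0.002,-1],[-0.0005,-0.0004,-0.0422,0.002,-1],[-0.0413,0.0202,-0.0,-0.089,-1],[-0.043,0.0165,-0.0,-0.089,-1],[-0.0443,0.0126,-0.0,-0.089,-1],[-0.0452,0.0086,-0.0,-0.089,-1]]
```

>>> drive_tool(
  motion=[
    [0,0,-0.042,0,-1],
    [0,0,-0.042,0,-1],
    [0,0,-0.042,0,-1],
    [0,0,-0.042,0,-1],
    [-0.0415,0.02,0,-0.089,-1],
    [-0.043,0.0165,0,-0.089,-1],
    [-0.0443,0.0126,0,-0.089,-1],
    [-0.045,0.009,0,-0.089,-1],
  ],
)

```text
time_s: 14.5
eef_pos: [0.4601, -0.0334, 0.1974]
eef_rot: [2.289, 2.149, 0.002]
force: [1.3, 0.2, -2.1]
grip_width: 0.415
```

>>> drive_tool(
  motion=[
    [0,0,0,0,-1],
    [0,0,0,0,-1],
  ],
)

```text
time_s: 14.7
eef_pos: [0.4602, -0.0327, 0.1969]
eef_rot: [2.299, 2.141, 0.001]
force: [0.5, 1.1, -2.2]
grip_width: 0.417
```

```bash
cat >> h.py <<'E'
def edge(c,p,h,name):
    b=cv2.cvtColor(c["pixels"],cv2.COLOR_RGB2BGR);q=proj(box(p,(.06,.076,h)),c)[4:]
    S=2.5;k=q.mean(0);x0,y0=int(max(k[0]-150,0)),int(max(k[1]-110,0));b=b[y0:y0+240,x0:x0+300]
    b=cv2.resize(b,None,fx=S,fy=S);q=((q-[x0,y0]+.5)*S).round().astype(np.int32)[[0,1,3,2]]
    cv2.polylines(b,[q],True,(0,0,255),1);cv2.imwrite(name,b);print("corners",q.tolist())
E
python3 - <<'E'
from h import *
p,psi,s=pose();print(p,s["grip_width"])
w=camera("wrist");m=near("wrist",w,"mint_72",p[:2],p[2]-.03+.036)
if m is not None:print(fit([(w,m)],p[:2],M["mint_72"],p[2]-.0313))
for n in("third","second","lowest"):print(n,[(np.round(r["centre"],3),round(r["conf"],2)) for r in pinpoint("wrist","plinth_"+n)])
edge(w,(.459,-.0325,-.073),.078,"pics/w6.png")
plan([(.459,-.033,.14,-.073)],-1)
E
```

```text
[ 0.46024379 -0.03266999  0.19691605] 0.4170754863393145
((np.float64(0.4606977172831745), np.float64(-0.03504534046562446), np.float64(-0.06497873733888139)), np.float64(0.0692390616906371))
third [(array([ 0.46 , -0.034, -0.002]), 0.81)]
second [(array([ 0.597, -0.068,  0.003]), 0.71)]
lowest []
corners [[306, 368], [299, 186], [456, 186], [450, 368]]
at [ 0.4602 -0.0307  0.1964] jaw -0.066 t 14.95
[[-0.0012,-0.0005,0.0282,0.004,-1],[-0.0012,-0.0005,0.0282,0.004,-1]]
```

View pics/w6.png

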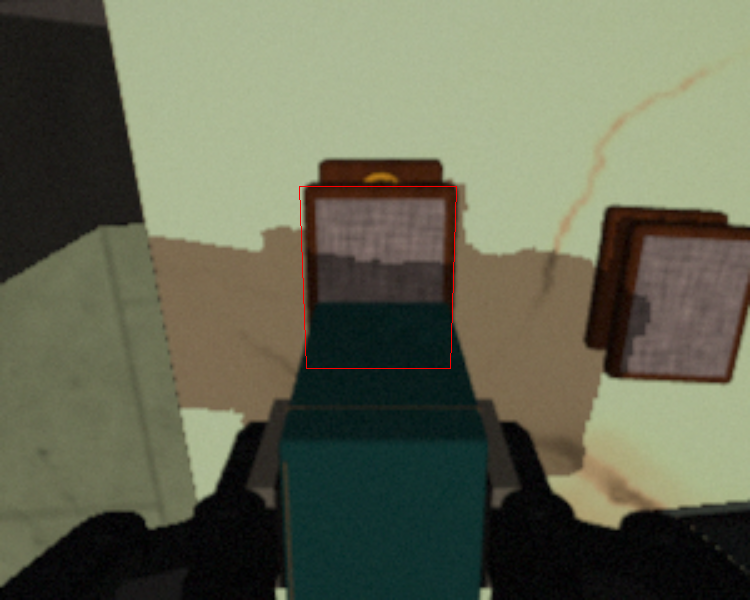

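The third plinth matches the overlay, and mint_72 is square to it. Lowering.

>>> drive_tool(
  motion=[
    [-0.001,-0.001,0.04,0.004,-1],
    [0,0,0.04,0.004,-1],
    [0,0,0.004,0,-1],
    [0,0,0,0,-1],
  ],
)

```text
time_s: 15.35
eef_pos: [0.4585, -0.032, 0.1117]
eef_rot: [-2.301, -2.136, 0.002]
force: [-0.2, 0.2, -1.2]
grip_width: 0.417
```

>>> drive_tool(
  motion=[
    [0,0,0.0015,0,-1],
    [0,0,0.001,0,-1],
    [0,0,0,0,-1],
  ],
)

```text
time_s: 15.65
eef_pos: [0.4597, -0.0329, 0.1108]
eef_rot: [2.303, 2.135, 0.001]
force: [0.0, -0.2, -1.2]
grip_width: 0.416
```

>>> drive_tool(
  motion=[
    [0,0,0.001,0,-1],
    [0,0,0,0,-1],
  ],
)

```text
time_s: 15.85
eef_pos: [0.4592, -0.0329, 0.109]
eef_rot: [2.304, 2.135, 0.0]
force: [0.0, 0.2, -1.0]
grip_width: 0.42
```

>>> drive_tool(
  motion=[
    [0,0,0.001,0,-1],
    [0,0,0,0,-1],
  ],
)

```text
time_s: 16.05
eef_pos: [0.4593, -0.033, 0.1088]
eef_rot: [2.304, 2.135, -0.0]
force: [-2.9, 0.2, 5.5]
grip_width: 0.414
```

Contact at the expected height, so I release, retreat and check.

>>> drive_tool(
  motion=[
    [0,0,0,0,0.6],
    [0,0,0,0,0.6],
    [0,0,0,0,0.6],
    [0,0,-0.04,0,0.6],
    [0,0,-0.045,0,0.6],
    [0,0,-0.045,0,0.6],
    [0,0,0,0,0.6],
  ],
)

```text
time_s: 16.75
eef_pos: [0.4628, -0.0337, 0.2459]
eef_rot: [2.296, 2.128, 0.012]
force: [1.1, -0.6, 0.5]
grip_width: 0.797
```

```bash
python3 - <<'E'
from h import *
w=camera("wrist")
m=near("wrist",w,"mint_72",(.459,-.034),.114)
if m is not None:print(fit([(w,m)],(.459,-.034),M["mint_72"],.078))
for n in("plinth_third","plinth_second","mint_72"):print(n,[(np.round(r["centre"],3),round(r["conf"],2)) for r in pinpoint("wrist",n)])
m=near("wrist",w,"plinth_second",(.595,-.067),.045)
if m is not None:print("2nd",fit([(w,m)],(.595,-.067),(.06,.076,.045)),fit([(w,m)],(.595,-.067),(.06,.076,.008),.037))
plan([(.47,.1,.25,-.05),(.459,.319,.19,.04)],.6)
E
```

```text
((np.float64(0.45996433677964643), np.float64(-0.03522021222779077), np.float64(-0.07860591875357836)), np.float64(0.02701491977807767))
plinth_third [(array([ 0.464, -0.031, -0.002]), 0.55)]
plinth_second [(array([ 0.597, -0.07 ,  0.003]), 0.71)]
mint_72 [(array([ 0.458, -0.036,  0.076]), 0.76), (array([0.651, 0.095, 0.003]), 0.66), (array([ 0.453, -0.184,  0.004]), 0.39)]
2nd ((np.float64(0.5964359138196106), np.float64(-0.06558707832434876), np.float64(-0.13342107193744343)), np.float64(0.05599568938016397)) ((np.float64(0.5942950019445942), np.float64(-0.06267368241835661), np.float64(-0.08137563662549989)), np.float64(0.1331978040163333))
at [ 0.4582 -0.0327  0.2357] jaw -0.076 t 17.05
[[0.0444,0.0006,-0.0048,-0.009,0.6],[0.0444,0.001,-0.0048,-0.009,0.6],[0.0444,0.0013,-0.0048,-0.009,0.6],[0.0436,-0.0044,0.012,-0.018,0.6],[0.0437,-0.0036,0.012,-0.018,0.6],[0.0438,-0.0028,0.012,-0.018,0.6],[0.0438,-0.002,0.012,-0.018,0.6],[0.0438,-0.0012,0.012,-0.018,0.6]]
```

Mint_72 is placed within about 3 mm. On to mint_105.

>>> drive_tool(
  motion=[
    [0.0444,0.0005,-0.005,-0.009,0.6],
    [0.0444,0.001,-0.005,-0.009,0.6],
    [0.0444,0.0013,-0.005,-0.009,0.6],
    [0.0436,-0.0044,0.012,-0.018,0.6],
    [0.0437,-0.0036,0.012,-0.018,0.6],
    [0.0438,-0.0028,0.012,-0.018,0.6],
    [0.0438,-0.002,0.012,-0.018,0.6],
    [0.0438,-0.0012,0.012,-0.018,0.6],
  ],
)

```text
time_s: 17.85
eef_pos: [0.4585, 0.3202, 0.1905]
eef_rot: [-2.174, -2.267, 0.004]
force: [0.9, 0.8, 1.2]
grip_width: 0.799
```

>>> drive_tool(
  motion=[
    [0,0,0,0,0.6],
    [0,0,0,0,0.6],
  ],
)

```text
time_s: 18.05
eef_pos: [0.4585, 0.3189, 0.1906]
eef_rot: [-2.173, -2.268, 0.006]
force: [0.1, 0.1, 1.0]
grip_width: 0.801
```

```bash
python3 - <<'E'
from h import *
w=camera("wrist");m=near("wrist",w,"mint_105",(.459,.319),.052)
if m is not None:print(fit([(w,m)],(.459,.319),M["mint_105"]))
print([(np.round(r["centre"],3),round(r["conf"],2)) for r in pinpoint("wrist","mint_105")])
plan([(.4595,.319,.055,.04)],.6,.045)
E
```

```text
((np.float64(0.460168941471277), np.float64(0.32021945203465807), np.float64(0.013309659313858269)), np.float64(0.01844628804138462))
[(array([ 0.461,  0.32 , -0.004]), 0.82)]
at [0.4599 0.3178 0.1928] jaw 0.04 t 18.2
[[0.0003,-0.0001,0.0344,-0.0,0.6],[0.0003,-0.0001,0.0344,-0.0,0.6],[0.0003,-0.0001,0.0344,-0.0,0.6],[0.0003,-0.0001,0.0344,-0.0,0.6]]
```

>>> drive_tool(
  motion=[
    [0.001,0,0.045,0.015,0.6],
    [0.0005,0,0.045,0,0.6],
    [0,0,0.045,0,0.6],
    [0,0,0.008,0,0.6],
    [0,0,0,0,0.6],
    [0,0,0,0,-1],
    [0,0,0,0,-1],
    [0,0,0,0,-1],
  ],
)

```text
time_s: 19.0
eef_pos: [0.4619, 0.3213, 0.0532]
eef_rot: [2.191, 2.249, 0.009]
force: [0.7, 0.3, 5.6]
grip_width: 0.416
```

>>> drive_tool(
  motion=[
    [0,0,0,0,-1],
    [0,0,0,0,-1],
  ],
)

```text
time_s: 19.2
eef_pos: [0.4619, 0.3214, 0.0532]
eef_rot: [2.191, 2.249, 0.008]
force: [-0.3, -0.3, 6.9]
grip_width: 0.416
```

```bash
python3 - <<'E'
from h import *
print(pose()[2]["grip_width"],pose()[2]["force"])
plan([(.46,.32,.26,.02),(.595,-.068,.26,-.135)],-1,.045)
E
```

```text
0.41621904038200186 [-0.34389479 -0.29346095  6.86290638]
at [0.4619 0.3214 0.0532] jaw 0.026 t 19.2
[[-0.0003,-0.0004,-0.0414,0.001,-1],[-0.0003,-0.0004,-0.0414,0.001,-1],[-0.0003,-0.0004,-0.0414,0.001,-1],[-0.0003,-0.0004,-0.0414,0.001,-1],[-0.0003,-0.0004,-0.0414,0.001,-1],[-0.0391,0.0127,-0.0,0.015,-1],[-0.0389,0.0133,-0.0,0.015,-1],[-0.0386,0.0139,-0.0,0.015,-1]]
[[-0.0384,0.0145,-0.0,0.015,-1],[-0.0382,0.0151,-0.0,0.015,-1],[-0.038,0.0157,-0.0,0.015,-1],[-0.0377,0.0163,-0.0,0.015,-1],[-0.0375,0.0169,-0.0,0.015,-1],[-0.0372,0.0175,-0.0,0.015,-1],[-0.0369,0.018,-0.0,0.015,-1]]
```

>>> drive_tool(
  motion=[
    [0,0,-0.0414,0,-1],
    [0,0,-0.0414,0,-1],
    [0,0,-0.0414,0,-1],
    [0,0,-0.0414,0,-1],
    [0,0,-0.0414,0,-1],
    [-0.039,0.0127,0,0.015,-1],
    [-0.039,0.0133,0,0.015,-1],
    [-0.0386,0.0139,0,0.015,-1],
  ],
)

```text
time_s: 20.0
eef_pos: [0.5011, 0.2032, 0.2582]
eef_rot: [2.241, 2.2, 0.003]
force: [0.8, -0.5, -1.2]
grip_width: 0.419
```

>>> drive_tool(
  motion=[
    [-0.0384,0.0145,0,0.015,-1],
    [-0.0382,0.015,0,0.015,-1],
    [-0.038,0.0157,0,0.015,-1],
    [-0.0377,0.0163,0,0.015,-1],
    [-0.0375,0.017,0,0.015,-1],
    [-0.0372,0.0175,0,0.015,-1],
    [-0.037,0.018,0,0.015,-1],
    [0,0,0,0,-1],
  ],
)

```text
time_s: 20.8
eef_pos: [0.5985, -0.071, 0.2571]
eef_rot: [2.359, 2.072, -0.001]
force: [-0.6, 0.4, -0.5]
grip_width: 0.417
```

>>> drive_tool(
  motion=[
    [0,0,0.04,0,-1],
    [0,0,0.03,0,-1],
    [0,0,0,0,-1],
    [0,0,0,0,-1],
  ],
)

```text
time_s: 21.2
eef_pos: [0.5975, -0.0662, 0.1872]
eef_rot: [-2.354, -2.08, 0.0]
force: [0.4, -0.4, 0.0]
grip_width: 0.416
```

```bash
python3 - <<'E'
from h import *
p,psi,s=pose();print(p,s["grip_width"])
w=camera("wrist");m=near("wrist",w,"mint_105",p[:2],p[2])
if m is not None:print(fit([(w,m)],p[:2],M["mint_105"],p[2]-.0532))
for n in("second","lowest"):print(n,[(np.round(r["centre"],3),round(r["conf"],2)) for r in pinpoint("wrist","plinth_"+n)])
edge(w,(.595,-.067,-.135),.045,"pics/w7.png")
plan([(.595,-.067,.11,-.135)],-1)
E
```

```text
[ 0.59751399 -0.06619991  0.18716528] 0.4160529345182273
((np.float64(0.5977718251599579), np.float64(-0.06830811888793228), np.float64(-0.12921835663082354)), np.float64(0.1536219732008696))
second [(array([ 0.596, -0.066, -0.   ]), 0.82)]
lowest [(array([ 0.45 , -0.186,  0.002]), 0.75)]
corners [[311, 360], [307, 191], [452, 193], [444, 362]]
at [ 0.5991 -0.0668  0.1897] jaw -0.124 t 21.4
[[-0.0003,-0.002,0.0399,0.006,-1],[-0.0004,-0.002,0.0399,0.006,-1]]
```

View pics/w7.png

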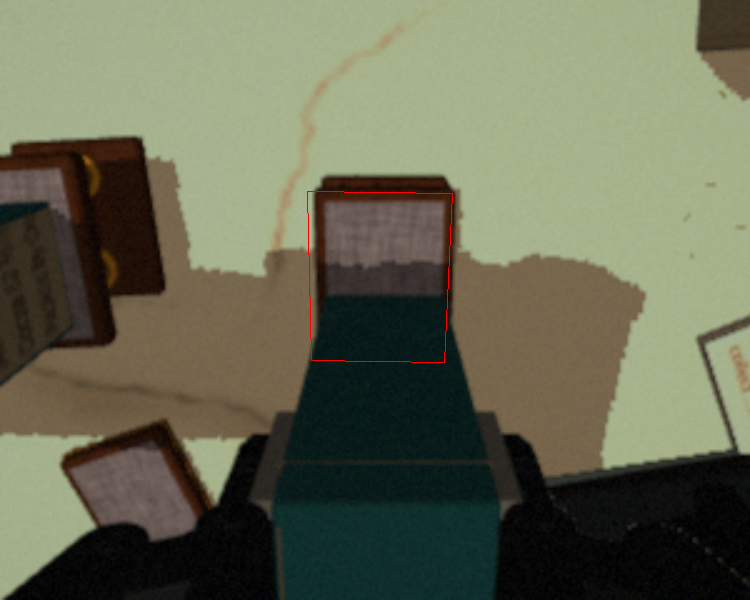

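The plinth sits about 2 mm further in +x than modelled, which is where the tool is. Going straight down.

>>> drive_tool(
  motion=[
    [0,-0.0015,0.04,0.004,-1],
    [0,0,0.042,0.004,-1],
    [0,0,0.0065,0,-1],
    [0,0,0,0,-1],
  ],
)

```text
time_s: 21.8
eef_pos: [0.5965, -0.0665, 0.099]
eef_rot: [-2.363, -2.07, 0.0]
force: [0.4, -0.5, -0.4]
grip_width: 0.419
```

>>> drive_tool(
  motion=[
    [0,0,0.001,0,-1],
    [0,0,0,0,-1],
  ],
)

```text
time_s: 22.0
eef_pos: [0.597, -0.0668, 0.0986]
eef_rot: [2.362, 2.069, 0.002]
force: [-0.7, -0.0, -1.1]
grip_width: 0.418
```

>>> drive_tool(
  motion=[
    [0,0,0.001,0,-1],
    [0,0,0,0,-1],
  ],
)

```text
time_s: 22.2
eef_pos: [0.5969, -0.0668, 0.0975]
eef_rot: [2.362, 2.069, 0.002]
force: [0.4, 0.2, 2.0]
grip_width: 0.417
```

>>> drive_tool(
  motion=[
    [0,0,0,0,-1],
    [0,0,0,0,-1],
  ],
)

```text
time_s: 22.4
eef_pos: [0.5969, -0.0668, 0.0974]
eef_rot: [2.362, 2.069, 0.002]
force: [-0.3, -0.1, 5.0]
grip_width: 0.421
```

Contact. Release, retreat, then check.

>>> drive_tool(
  motion=[
    [0,0,0,0,0.6],
    [0,0,0,0,0.6],
    [0,0,0,0,0.6],
    [0,0,-0.04,0,0.6],
    [0,0,-0.05,0,0.6],
    [0,0,-0.05,0,0.6],
    [0,0,0,0,0.6],
  ],
)

```text
time_s: 23.1
eef_pos: [0.6003, -0.0675, 0.2462]
eef_rot: [2.353, 2.062, 0.014]
force: [0.3, -0.2, 1.2]
grip_width: 0.799
```

```bash
python3 - <<'E'
from h import *
w=camera("wrist")
m=near("wrist",w,"mint_105",(.597,-.068),.1)
if m is not None:print(fit([(w,m)],(.597,-.068),M["mint_105"],.045))
for n in("plinth_second","mint_105"):print(n,[(np.round(r["centre"],3),round(r["conf"],2)) for r in pinpoint("wrist",n)])
plan([(.649,.0985,.24,-.07)],.6)
E
```

```text
((np.float64(0.5977279471335971), np.float64(-0.06754725067773217), np.float64(-0.12304111951108544)), np.float64(0.014671543816047362))
plinth_second [(array([ 0.594, -0.064, -0.   ]), 0.62)]
mint_105 [(array([0.652, 0.096, 0.002]), 0.93), (array([ 0.598, -0.07 ,  0.045]), 0.81), (array([ 0.463, -0.039,  0.073]), 0.66)]
at [ 0.5954 -0.0664  0.2345] jaw -0.132 t 23.3
[[0.0426,0.0078,-0.0014,-0.016,0.6],[0.0425,0.0085,-0.0014,-0.016,0.6],[0.0424,0.0092,-0.0014,-0.016,0.6],[0.0422,0.0098,-0.0014,-0.016,0.6]]
```

>>> drive_tool(
  motion=[
    [0.0426,0.0078,-0.0014,-0.016,0.6],
    [0.0425,0.0085,-0.0014,-0.016,0.6],
    [0.0424,0.0092,-0.0014,-0.016,0.6],
    [0.0422,0.0098,-0.0014,-0.016,0.6],
    [0,0,0,0,0.6],
    [0,0,0,0,0.6],
  ],
)

```text
time_s: 23.9
eef_pos: [0.6486, 0.0992, 0.239]
eef_rot: [-2.292, -2.145, 0.006]
force: [-0.7, -0.6, -0.4]
grip_width: 0.804
```

```bash
python3 - <<'E'
from h import *
w=camera("wrist");m=near("wrist",w,"mint_135",(.649,.098),.067)
if m is not None:print(fit([(w,m)],(.649,.098),M["mint_135"]))
print([(np.round(r["centre"],3),round(r["conf"],2)) for r in pinpoint("wrist","mint_135")])
plan([(.65,.098,.08,-.07)],.6)
E
```

```text
[(array([ 0.597, -0.064,  0.043]), 0.88), (array([ 0.457, -0.035,  0.079]), 0.82), (array([0.647, 0.091, 0.002]), 0.74)]
at [0.649  0.0973 0.2404] jaw -0.069 t 24.05
[[0.0002,0.0002,0.0401,0.0,0.6],[0.0002,0.0002,0.0401,0.0,0.6],[0.0002,0.0002,0.0401,0.0,0.6],[0.0002,0.0002,0.0401,0.0,0.6]]
```

```bash
python3 - <<'E'
from h import *
w=camera("wrist")
px=proj(np.array([[.649,.098,.067]]),w)[0];print(px)
for r in trace("wrist","mint_135"):
    v,u=np.nonzero(r["pixels"]);k=np.hypot(u.mean()-px[0],v.mean()-px[1]);print(r["conf"],u.mean(),v.mean(),len(u))
    if k<50:print(fit([(w,r["pixels"])],(.649,.098),M["mint_135"]))
E
```

```text
[255.39640832 176.32397054]
0.95 257.06396588486143 183.7321961620469 2345
((np.float64(0.6507969202279285), np.float64(0.09800086987075778), np.float64(-0.09472066359668796)), np.float64(0.045584577114427864))
0.66 108.89161727349703 285.81456392887384 1181
```

>>> drive_tool(
  motion=[
    [0,0.0015,0.04,0.02,0.6],
    [0,0,0.045,0,0.6],
    [0,0,0.045,0,0.6],
    [0,0,0.03,0,0.6],
    [0,0,0,0,0.6],
    [0,0,0,0,-1],
    [0,0,0,0,-1],
    [0,0,0,0,-1],
  ],
)

```text
time_s: 24.95
eef_pos: [0.6533, 0.0982, 0.0855]
eef_rot: [2.315, 2.119, 0.007]
force: [0.1, 0.0, 3.7]
grip_width: 0.417
```

>>> drive_tool(
  motion=[
    [0,0,0,0,-1],
    [0,0,0,0,-1],
  ],
)

```text
time_s: 25.15
eef_pos: [0.6532, 0.0982, 0.0854]
eef_rot: [2.314, 2.119, 0.006]
force: [-1.3, 0.6, 6.3]
grip_width: 0.419
```

```bash
python3 - <<'E'
from h import *
p,psi,s=pose();print(s["grip_width"],s["force"])
plan([(.645,.098,.32,-.09),(.51,-.03,.32,.0),(.4505,-.184,.30,.228)],-1,.045)
E
```

```text
0.41931977494741157 [-1.34056437  0.64342675  6.34552242]
at [0.6532 0.0982 0.0854] jaw -0.088 t 25.15
[[-0.0002,-0.0014,-0.0391,0.0,-1],[-0.0002,-0.0014,-0.0391,0.0,-1],[-0.0002,-0.0014,-0.0391,0.0,-1],[-0.0002,-0.0014,-0.0391,0.0,-1],[-0.0002,-0.0014,-0.0391,0.0,-1],[-0.0002,-0.0014,-0.0391,0.0,-1],[-0.0279,-0.0246,-0.0,-0.018,-1],[-0.0275,-0.0251,-0.0,-0.018,-1]]
[[-0.027,-0.0256,-0.0,-0.018,-1],[-0.0266,-0.0261,-0.0,-0.018,-1],[-0.0261,-0.0265,-0.0,-0.018,-1],[-0.0385,-0.0149,0.005,-0.057,-1],[-0.0376,-0.017,0.005,-0.057,-1],[-0.0366,-0.0192,0.005,-0.057,-1],[-0.0354,-0.0212,0.005,-0.057,-1]]
```

>>> drive_tool(
  motion=[
    [0,-0.0014,-0.039,0,-1],
    [0,-0.0014,-0.039,0,-1],
    [0,-0.0014,-0.039,0,-1],
    [0,-0.0014,-0.039,0,-1],
    [0,-0.0014,-0.039,0,-1],
    [0,-0.0014,-0.039,0,-1],
    [-0.028,-0.0246,0,-0.018,-1],
    [-0.0275,-0.025,0,-0.018,-1],
  ],
)

```text
time_s: 25.95
eef_pos: [0.5892, 0.0474, 0.3188]
eef_rot: [2.273, 2.163, 0.005]
force: [-0.4, -0.4, -2.4]
grip_width: 0.419
```

>>> drive_tool(
  motion=[
    [-0.027,-0.0256,0,-0.018,-1],
    [-0.0266,-0.026,0,-0.018,-1],
    [-0.026,-0.0265,0,-0.018,-1],
    [-0.0385,-0.015,0.005,-0.057,-1],
    [-0.0376,-0.017,0.005,-0.057,-1],
    [-0.0366,-0.019,0.005,-0.057,-1],
    [-0.0354,-0.021,0.005,-0.057,-1],
    [0,0,0,0,-1],
  ],
)

```text
time_s: 26.75
eef_pos: [0.4474, -0.1867, 0.2954]
eef_rot: [-1.958, -2.456, 0.003]
force: [1.0, 0.6, -1.2]
grip_width: 0.421
```

```bash
python3 - <<'E'
from h import *
p,psi,s=pose();print(p,s["grip_width"])
plan([(.4505,-.184,.15,.228)],-1,.045)
E
```

```text
[ 0.4473524  -0.18673765  0.29539329] 0.4212256935523342
at [ 0.4474 -0.1867  0.2954] jaw 0.225 t 26.75
[[0.0005,0.0009,0.0363,-0.001,-1],[0.0005,0.0009,0.0363,-0.001,-1],[0.0005,0.0009,0.0363,-0.001,-1],[0.0005,0.0009,0.0363,-0.001,-1]]
```

>>> drive_tool(
  motion=[
    [0.001,0.001,0.036,0,-1],
    [0,0.001,0.036,0,-1],
    [0,0,0.036,0,-1],
    [0,0,0.036,0,-1],
    [0,0,0,0,-1],
    [0,0,0,0,-1],
  ],
)

```text
time_s: 27.35
eef_pos: [0.4512, -0.1815, 0.1525]
eef_rot: [-1.951, -2.462, -0.0]
force: [0.5, -0.7, -0.7]
grip_width: 0.419
```

```bash
python3 - <<'E'
from h import *
p,psi,s=pose();print(p,s["grip_width"])
w=camera("wrist");m=near("wrist",w,"mint_135",p[:2],p[2])
if m is not None:print(fit([(w,m)],p[:2],M["mint_135"],p[2]-.0854))
print([(np.round(r["centre"],3),round(r["conf"],2)) for r in pinpoint("wrist","plinth_lowest")],[(np.round(r["centre"],3),round(r["conf"],2)) for r in pinpoint("wrist","mint_135")])
edge(w,(.4505,-.185,.228),.015,"pics/w8.png")
plan([(.4505,-.184,.105,.228)],-1)
E
```

```text
[ 0.45119932 -0.18148687  0.1524714 ] 0.4190574455754861
((np.float64(0.45178214049136245), np.float64(-0.17969094906499983), np.float64(0.23108953371676125)), np.float64(0.13353338618474392))
[(array([ 0.453, -0.184,  0.002]), 0.6)] [(array([ 0.598, -0.069,  0.044]), 0.97), (array([ 0.45 , -0.184,  0.073]), 0.87), (array([ 0.457, -0.036,  0.076]), 0.6)]
corners [[310, 364], [304, 193], [451, 193], [445, 364]]
at [ 0.4526 -0.1828  0.1549] jaw 0.23 t 27.55
[[-0.0004,-0.0012,0.025,0.001,-1],[-0.0004,-0.0012,0.025,0.001,-1]]
```

View pics/w8.png

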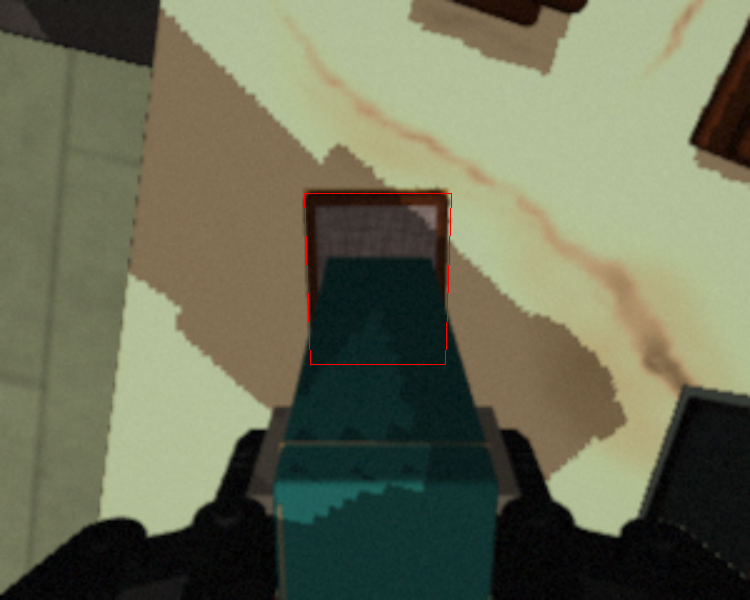

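The plinth matches the overlay and the carton is square and centred over it. Lowering.

>>> drive_tool(
  motion=[
    [-0.001,-0.001,0.025,0,-1],
    [-0.0005,-0.0005,0.022,0,-1],
    [0,0,0.004,0,-1],
    [0,0,0,0,-1],
  ],
)

```text
time_s: 27.95
eef_pos: [0.4504, -0.1842, 0.102]
eef_rot: [1.951, 2.461, 0.0]
force: [0.5, -1.1, -1.5]
grip_width: 0.42
```

>>> drive_tool(
  motion=[
    [0,0,0.001,0,-1],
    [0,0,0,0,-1],
  ],
)

```text
time_s: 28.15
eef_pos: [0.4507, -0.1842, 0.1012]
eef_rot: [1.95, 2.46, 0.001]
force: [-0.1, -0.0, -1.5]
grip_width: 0.414
```

>>> drive_tool(
  motion=[
    [0,0,0.001,0,-1],
    [0,0,0,0,-1],
  ],
)

```text
time_s: 28.35
eef_pos: [0.4507, -0.1842, 0.1004]
eef_rot: [1.951, 2.46, 0.0]
force: [-0.9, 0.4, 5.1]
grip_width: 0.416
```

>>> drive_tool(
  motion=[
    [0,0,0.001,0,-1],
    [0,0,0,0,-1],
  ],
)

```text
time_s: 28.55
eef_pos: [0.4508, -0.1844, 0.1005]
eef_rot: [1.951, 2.46, 0.0]
force: [-3.6, 2.5, 10.8]
grip_width: 0.417
```

>>> drive_tool(
  motion=[
    [0,0,-0.001,0,-1],
    [0,0,0,0,0.6],
    [0,0,0,0,0.6],
    [0,0,0,0,0.6],
    [0,0,-0.04,0,0.6],
    [0,0,-0.05,0,0.6],
    [0,0,-0.05,0,0.6],
    [0,0,-0.03,0,0.6],
  ],
)

```text
time_s: 29.35
eef_pos: [0.4508, -0.1844, 0.2734]
eef_rot: [1.948, 2.457, 0.001]
force: [0.9, -0.3, 0.3]
grip_width: 0.8
```

```bash
python3 - <<'E'
from h import *
w=camera("wrist");t=camera("top");s=camera("side")
P=[("mint_135",(.4505,-.185),.015),("mint_105",(.597,-.067),.045),("mint_72",(.459,-.034),.078),("mint_50",(.457,-.333),.1)]
for cn,c in(("wrist",w),("top",t)):
    for n,p,z in P:
        m=near(cn,c,n,p,z+M[n][2]/2)
        if m is not None:f=fit([(c,m)],p,M[n],z);print(cn,n,np.round(f[0],4),round(f[1],3))
    print([(np.round(r["centre"],3)) for r in pinpoint(cn,"mint_135")],[(np.round(r["centre"],3)) for r in pinpoint(cn,"plinth_lowest")])
for cn in("side","top"):print([[np.round(r["centre"],3) for r in pinpoint(cn,q)] for q in("cream_small","cream_mid")])
a=cv2.resize(w["pixels"],(400,300));b=cv2.resize(s["pixels"][120:300,160:400],(400,300))
cv2.imwrite("pics/end.png",cv2.cvtColor(np.hstack([a,b]),cv2.COLOR_RGB2BGR))
print(get_state()["eef_pos"],get_state()["force"])
E
```

```text
wrist mint_135 [ 0.4506 -0.1847  0.2266] 0.03
wrist mint_105 [ 0.5973 -0.0683 -0.0893] 0.017
wrist mint_72 [ 0.4598 -0.0355 -0.0575] 0.022
wrist mint_50 [ 0.4575 -0.3319  0.036 ] 0.033
[array([ 0.46 , -0.335,  0.102]), array([ 0.595, -0.066,  0.043]), array([ 0.449, -0.187,  0.021]), array([ 0.458, -0.041,  0.074])] [array([ 0.452, -0.183,  0.002])]
top mint_105 [ 0.5946 -0.068  -0.1279] 0.032
top mint_50 [ 0.4596 -0.3354 -0.0559] 0.813
[array([ 0.46 , -0.037,  0.077]), array([ 0.594, -0.071,  0.046]), array([ 0.455, -0.327,  0.1  ])] [array([ 0.45 , -0.19 ,  0.001])]
[[array([ 0.468, -0.464, -0.002])], []]
[[array([ 0.466, -0.466,  0.003])], [array([0.775, 0.05 , 0.002]), array([ 0.458, -0.332, -0.004])]]
[ 0.44989578 -0.1838487   0.26896204] [ 0.01425006  0.40491677 -0.24704309]
```

View pics/end.png

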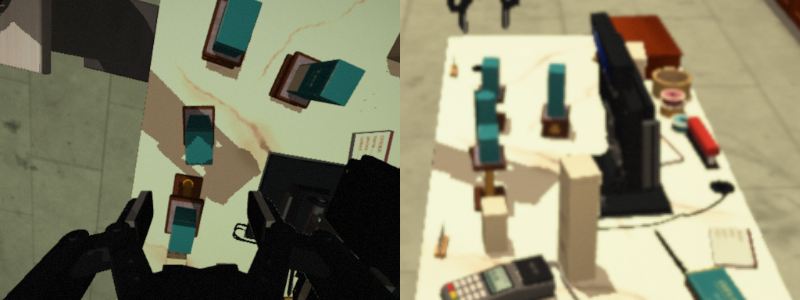

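All four cartons stand on their plinths (left half: (234,28), (333,82), (200,145), (183,232)), both creams are unmoved, and the tool is clear.

```bash
python3 -c "
from rig import *
print(get_state()['time_s'],job_done())"
```

```text
the job is handed in; nothing more can be done
30.3 None
```

All four mint cartons stand upright on their matching plinths: 135 on 15 mm, 105 on 45, 72 on 78 and 50 on 100. Each was set down until the wrist felt contact, then released. I handed the job in at 30.3 s; no verdict was reported.

**Last checks:**
- **Centring and squareness:** the final wrist-camera fits put each carton within about 4 mm of its plinth centre and 0.06 rad of square, against limits of 13 mm and 0.2 rad.
- **Cream cartons:** they read within about 6 mm of their starting positions, which is network noise, so they were not moved.
- **Robot:** the gripper is open about 0.12 m above the carton tops, and the last wrist-force reading was about zero.

**What failed or disagreed:**
- **Top camera:** the arm covered part of its final view. It gave no fit for mint_135 or mint_72, and the mint_50 fit was unusable. Mint_50's placing rests on the wrist fits, plus a top-camera network reading that agreed to about 6 mm.
- **Side camera:** it did not report cream_mid at the end, so that carton's position comes from the top camera alone.

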